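# Clear the extension gauge's plate and hold its telescoping arm at the set mark

## Task

Take the scraper block and wipe the loose chips off the gauge plate into the chip trough along its edge, keeping your fingers off the chips, and stand the scraper back on the cart top. Then squeeze the lock button in the head of the telescoping gauge arm, draw the arm out along the scale until its index line stands at the mark shown by the brass pointer, and finish holding it there: the arm is on a return spring and locks only when parked, so do not let go. Leave the other parts on the cart where they lie.

Things in the scene. Friction and masses are not known exactly. Their poses are not given: they have to be found in the camera images.
- gauge_base: Fixed gauge: ground steel plate on the cart. Origin at cart-top level, on the arm's line. Axes: z up, +y the way the arm draws out, +x to the scale edge, -x to the chip trough. In mm: plate x -95..95, y -180..170, top z 30; square sleeve with two saddles y -175..-35, top z 76; latch keeper beside it x up to 30, y -53..-43, z up to 76. Chips start on the plate at x -80..20, y 35..135.
- plate_mid (a point): Point on the plate's top (30 mm above the cart) amid the part to be wiped, at gauge_base x 0, y 85 mm; axes as gauge_base. The scale, a flat bar 8 mm high, lies along the plate's +x edge: gauge_base x 75..95, y -55..165 mm, with black lines 5 mm apart, longer every 10.
- trough_mid (a point): Middle of the chip trough's floor; axes as gauge_base. Shallow sheet-steel trough against the plate's -x edge, open on top and to the plate: inside gauge_base x -153..-95, y -18..168 mm, floor 2 mm above the cart (28 mm below the plate top), outer wall 20 mm high.
- head_grip (a point): Grip point of the arm's head, 36 mm above the plate; axes as gauge_base. Head: aluminium block 34 (x) by 40 (y) mm, 1 to 56 mm above the plate, on the end of a 16 mm square bar; parked at gauge_base x 0, y -10; slides along y only. Squeeze it across x: one finger on its plain -x side (17 mm from this point), one on the lock button on its +x side.
- head_index (a point): Tip of the white index line at the end of a thin dark steel tongue (12 mm wide, up to 6 mm above the plate) that runs from the head's foot to the scale: 66 mm to +x of the head's centre, same y, moving with the head; axes as gauge_base.
- pointer_tip (a point): Tip of the lance-shaped brass gauge pointer, 40 mm long, lying across the scale 11 mm above the plate in a fixed spring clip 16 mm wide at the wanted mark, 50 to 95 mm along +y from the parked index. Axes as gauge_base. The arm is set when head_index has the same y as this tip in gauge_base axes (x differs by 6 mm).
- gauge_arm (a joint): How far the arm is drawn out along gauge_base +y, m: 0 parked, 0.105 at the end stop. A return spring pulls it home with 3 N (parked) to 5.5 N (drawn out). When parked the latch blocks it after 1 mm unless the button is pressed in.
- lock_button (a joint): How far the lock button is pressed in, m: 0 out, 0.006 fully in; the latch lets go from about 0.005. Ribbed steel push plate 26 mm (y) by 24 mm (z) on the head's +x side, centred at head_grip's height; its face is 24 mm from head_grip when out, 18 mm when in. Spring 3 to 7 N; it comes out again when released.
- scraper_grip (a point): Centre of the scraper block's grip, 42 mm above its underside. White nylon blade 125 mm long (its y), 24 mm thick (its x), 22 mm high; above it a beech grip 100 mm long, 22 mm thick, up to 61 mm; about 160 g. Starts standing on its blade on the cart top, on the +y side of the gauge. z up.
- chip1_mid (a point): Middle of loose bronze chip 1: a copper-coloured angular crumb 15 to 17 mm long, 11 mm wide, 9 mm high, about 11 g; this point is 4.5 mm above its underside when it lies as at the start.
- chip2_mid (a point): Middle of loose bronze chip 2: a copper-coloured angular crumb 15 to 17 mm long, 11 mm wide, 9 mm high, about 11 g; this point is 4.5 mm above its underside when it lies as at the start.
- chip3_mid (a point): Middle of loose bronze chip 3: a copper-coloured angular crumb 15 to 17 mm long, 11 mm wide, 9 mm high, about 11 g; this point is 4.5 mm above its underside when it lies as at the start.
- chip4_mid (a point): Middle of loose bronze chip 4: a copper-coloured angular crumb 15 to 17 mm long, 11 mm wide, 9 mm high, about 11 g; this point is 4.5 mm above its underside when it lies as at the start.
- chip5_mid (a point): Middle of loose bronze chip 5: a copper-coloured angular crumb 15 to 17 mm long, 11 mm wide, 9 mm high, about 11 g; this point is 4.5 mm above its underside when it lies as at the start.
- rod_end: Bystander: steel servo piston rod end lying flat, eye 48 mm across, 24 mm thick, with a shank to -x, 104 mm long in all. Origin under the eye's centre.
- banjo_bolt: Bystander: chrome banjo bolt standing on its head, 26 mm across and 45 mm high. Origin under its middle.
- sight_window: Bystander: round green glass sight window 68 mm across, 12 mm thick, lying flat. Origin under its middle.
- bushing: Bystander: white nylon bushing 42 mm across, 34 mm high, standing on end. Origin under its middle.
Things that resemble listed ones, but are neither listed nor needed, are in the scene too. What is shaped like the part that bears scraper_grip but orange or purple is not meant.

How it is judged:
On the way, in this order (a step that is already met when the one before it is completed fails the run):
1. all five chips are wiped off the plate and lie in the chip trough (x of chip1_mid in the frame of gauge_base between -0.155 and -0.094 m and y of chip1_mid in the frame of gauge_base between -0.02 and 0.17 m and height (world z) of each of chip1_mid, chip2_mid, chip3_mid, chip4_mid, chip5_mid below 0.024 m and x of chip2_mid in the frame of gauge_base between -0.155 and -0.094 m and y of chip2_mid in the frame of gauge_base between -0.02 and 0.17 m and x of chip3_mid in the frame of gauge_base between -0.155 and -0.094 m and y of chip3_mid in the frame of gauge_base between -0.02 and 0.17 m and x of chip4_mid in the frame of gauge_base between -0.155 and -0.094 m and y of chip4_mid in the frame of gauge_base between -0.02 and 0.17 m and x of chip5_mid in the frame of gauge_base between -0.155 and -0.094 m and y of chip5_mid in the frame of gauge_base between -0.02 and 0.17 m), for 0.2 s.
2. the scraper stands or lies on the cart top again, off the gauge and let go (height (world z) of scraper_grip below 0.048 m and (y of scraper_grip in the frame of gauge_base above 0.17 m or y of scraper_grip in the frame of gauge_base below -0.18 m or x of scraper_grip in the frame of gauge_base above 0.095 m or x of scraper_grip in the frame of gauge_base below -0.155 m) and contact force between the fingers and scraper below 0.1 N), for 0.2 s.
3. the lock button is squeezed in with the arm still parked (value of joint lock_button above 0.0045 m and value of joint gauge_arm below 0.004 m), for 0.05 s.
At the end, for the whole second after the job is handed in: The index line is within 4 mm of the brass pointer's tip along the scale, the arm's head still and gripped in the fingers (more than 2 N); all five chips lie in the chip trough; the scraper rests on the cart top (its grip's centre less than 48 mm above it), not on the gauge or in its trough (all of step 1 and y of head_index in the frame of pointer_tip between -0.004 and 0.004 m and contact force between the fingers and gauge_arm above 2 N and velocity of joint gauge_arm between -0.01 and 0.01 m/s and height (world z) of scraper_grip below 0.048 m and (y of scraper_grip in the frame of gauge_base above 0.17 m or y of scraper_grip in the frame of gauge_base below -0.18 m or x of scraper_grip in the frame of gauge_base above 0.095 m or x of scraper_grip in the frame of gauge_base below -0.155 m) and linear speed of scraper below 0.02 m/s); the arm keeps its last pose, push and grip.
It fails at once if the fingers touch a chip (contact force between the fingers and chip1 above 0.05 N or contact force between the fingers and chip2 above 0.05 N or contact force between the fingers and chip3 above 0.05 N or contact force between the fingers and chip4 above 0.05 N or contact force between the fingers and chip5 above 0.05 N).
It fails at once if a bystander part is moved by more than 15 mm (distance of any of rod_end, banjo_bolt, sight_window, bushing from where it was at the start of the episode above 0.015 m).
It also fails if it takes over 58 s, if anything falls off the work surface, if the arm or the gripper's body presses on something with over 40 N, if the wrist force passes 120 N, or if a joint passes its speed limit or range.

## Robot

A 7-joint arm with a two-finger parallel gripper is mounted at the origin on the work surface. World frame = base frame: x ahead of the robot, y to its left, z up, the work surface at z = 0. Lengths are in m, angles in rad, forces in N, time in s.
With the tool pointing down it reaches from about 0.35 to 0.9 m from the base axis. Payload 19.9 kg.
Tool frame: the origin (TCP) lies on the mounting face of the last link; the fingertips stand 199 mm ahead of it and the grasp point (between the pads) lies 180 mm ahead of it (arm.hold_point_z is the z of the grasp point in the tool frame, in m); z points along the fingers, x is the direction in which the jaws open and shut, and the axes are right-handed (so a half turn about z gives the same grasp; the last joint's range is limited). The gripper opens to 94 mm and grips with 3 to 60 N. Pads are 16 mm wide; open, the fingers measure 119 mm over their backs; the gripper's body (75 mm by 177 mm) begins 78 mm behind the grasp point.
Start: joints at [1.099, 0.417, -0.01, 1.614, 0.005, 1.111, -0.053], TCP at [0.26, -0.568, 0.405] pointing down, gripper open.
Joint ranges: [-2.81, 2.81], [-0.39, 2.02], [-1.27, 1.25], [0.06, 2.57], [-1.19, 4.33], [0.19, 2], [-2.82, 2.82]. Speed limits (rad/s): [1.89, 1.89, 2.39, 2.39, 3.01, 3.01, 3.01].

## Interface

Orientations are given as a 3x3 rotation matrix whose columns are the frame's x, y, z axes.
In Python, from rig import arm, viewer gives the robot as it stands.
- The arm moves only by the tool jog_arm, never from a script. Its argument "rows" is text: rows parted by semicolons, each of 5 numbers parted by spaces: the finger opening in m, from 0 to 0.094, then the shift along the tool's x, y, z in m, then the turn about the tool's z in rad. A call has 1 to 8 rows; each row shifts and turns the commanded pose from where the row before left it, along the tool's axes as they then stand; what a row does not reach is not made up. A row lasts 1/10 s, in which the tool goes at most 50 mm and 8.59 degrees, less where a joint would pass 70% of its speed; a pose out of reach is approached as far as the arm can. A call is refused whole if a number of a shift passes 0.05 or a number of a turn 0.15, either way. A call with a gripper value outside its range is refused whole. The fingers move at their own pace and stop on an object; "squeeze" is the grip in N (left out, the last holds). Time passes only in rows, so rows that do not move let the fingers close. It gives the time, the measured TCP pose, the force and the opening at its end, in the units of the state.
- arm.read_state(): the state, without advancing time (a new reading comes with each control period).
- viewer.capture(name): name is "scene" or "top"; returns the picture (384x512x3 uint8, red, green, blue); there is no depth.
- viewer.camera_info(name): a dict with "fov_y" (degrees; the focal length in pixels is half the picture's height over the tangent of half this angle, whatever the lens; pixels are square), "cx", "cy" (the principal point, pixels), "position" and "rotation" of the camera in the world. Camera axes: x right, y down, z forward; pixel columns grow to the right and rows downward; lengths in m; the calibration is good to about 2 mm. A picture is of the moment at which its call begins. camera_info takes no time and is no camera call.
- arm.close_job(): hands the job in, once; it reports no verdict.
The state is a dict: "time": time; "joint_positions": joint angles; "dq": joint speeds; "joint_torque": joint torques, N m; "tcp_pos": TCP position; "orientation": TCP orientation; "wrist_force": force on the tool from outside, world axes, zero at the start; "wrist_torque": the same for the moment, N m; "width": finger opening in m.
Only numpy, scipy, OpenCV 4.12 (cv2) and the standard library are available. Lean on these libraries where they do the work, as an engineer would, in place of code of your own. Each camera call takes 0.05 s, during which the arm holds its last target.

## Working session

There is one attempt and no reset: what is moved stays moved. The work goes in short steps, Python scripts to look and compute and a tool call to move; the robot and the scene stay as the last step left them, time stands still between calls to the robot, and variables do not carry over. Pictures are saved under pics/ and viewed, and the job is handed in when it is done.

Besides the shell and the picture viewer there is one more tool, called after "Emit:" as name(argument=value, ...) on one line, values as JSON. jog_arm: Moves the arm, as the interface text tells. Its arguments: {"type":"object","properties":{"rows":{"type":"string"},"squeeze":{"type":"number"}},"required":["rows"]}

```bash
ls; mkdir -p pics
python3 - <<'E'
from rig import arm, viewer
import cv2
s=arm.read_state(); print({k:s[k] for k in ('time','tcp_pos','orientation','width')})
for n in ("scene","top"):
    im=viewer.capture(n); cv2.imwrite(f'pics/{n}0.png',im[:,:,::-1]); print(n,viewer.camera_info(n))
E
```

```text
pics
{'time': 0.0, 'tcp_pos': array([ 0.26038097, -0.56803999,  0.40403129]), 'orientation': array([[ 4.16709153e-01, -9.09039679e-01, -5.87316037e-04],
       [-9.09039062e-01, -4.16709557e-01,  1.06267287e-03],
       [-1.21075201e-03,  9.10677100e-05, -9.99999263e-01]]), 'width': 0.09397669851143164}
scene {'fov_y': 49.429445779519554, 'cx': 244.60824412833747, 'cy': 188.21713290251557, 'position': array([ 1.18847032, -0.121145  ,  0.9853262 ]), 'rotation': array([[ 0.27582777,  0.77994822, -0.56178272],
       [ 0.9611918 , -0.22051567,  0.16578044],
       [ 0.00541827, -0.58570779, -0.81050418]])}
top {'fov_y': 55.31038080825455, 'cx': 254.80108274034438, 'cy': 189.10250144819392, 'position': array([0.4016196 , 0.06793433, 1.00881971]), 'rotation': array([[-0.04981939, -0.97884392,  0.1984505 ],
       [-0.99875711,  0.04852685, -0.01137444],
       [ 0.00150362, -0.19877052, -0.98004491]])}
```

Run:
```python
import cv2
for n in ("scene","top"):
    im=cv2.imread(f'pics/{n}0.png'); cv2.imwrite(f'pics/{n}0b.png',cv2.resize(im,(800,600),interpolation=cv2.INTER_CUBIC))
```

```text
(no output)
```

View pics/scene0b.png

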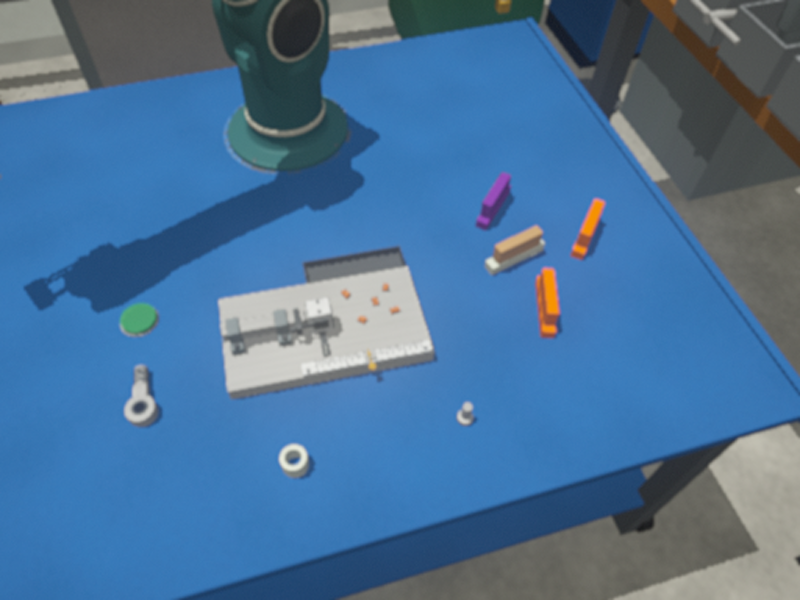

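View pics/top0b.png

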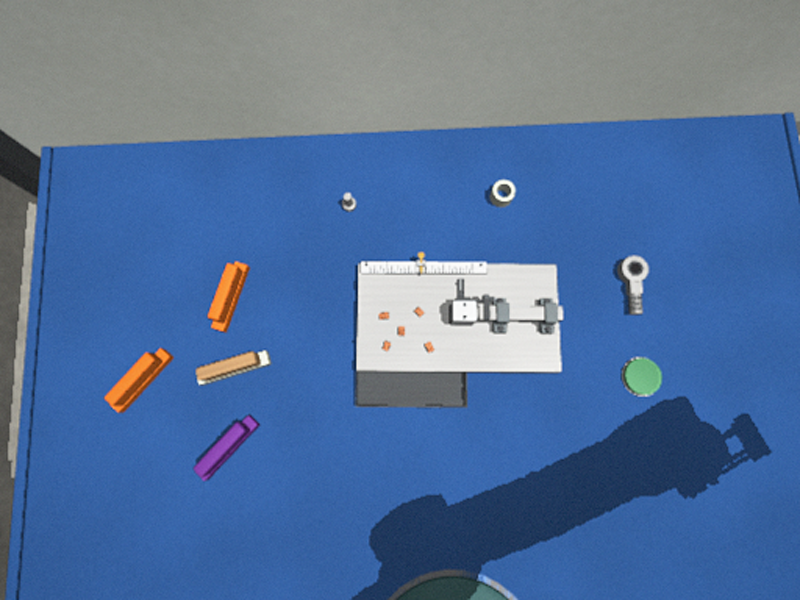

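The scene view shows the gauge at about (325,330) in the 800 px picture and the beech/white scraper at (517,248). The top view shows the scraper at (232,367), the chips around (400,330) and the pointer at (421,262). Next I'll enlarge and measure.

```bash
cat > h.py <<'E'
import numpy as np, cv2
from rig import arm, viewer
def ray(n,u,v,ci={}):
    if n not in ci: ci[n]=viewer.camera_info(n)
    c=ci[n]; f=192/np.tan(np.radians(c['fov_y']/2))
    d=c['rotation']@np.array([(u-c['cx'])/f,(v-c['cy'])/f,1.]); return c['position'],d
def onz(n,u,v,z):
    p,d=ray(n,u,v); return p+d*(z-p[2])/d[2]
def tri(a,b):
    p1,d1=ray('top',*a); p2,d2=ray('scene',*b)
    A=np.stack([d1,-d2],1); t=np.linalg.lstsq(A,p2-p1,rcond=None)[0]
    x=p1+t[0]*d1; y=p2+t[1]*d2; return (x+y)/2,np.linalg.norm(x-y)
def proj(n,X):
    c=viewer.camera_info(n); f=192/np.tan(np.radians(c['fov_y']/2))
    q=c['rotation'].T@(np.array(X)-c['position']); return f*q[0]/q[2]+c['cx'],f*q[1]/q[2]+c['cy']
def cap(n,name,box=None,k=5):
    im=viewer.capture(n)[:,:,::-1]; cv2.imwrite(f'pics/{name}_raw.png',im)
    if box: x0,y0,x1,y1=box; im=im[y0:y1,x0:x1]
    else: k=1.5
    cv2.imwrite(f'pics/{name}.png',cv2.resize(im,None,fx=k,fy=k,interpolation=cv2.INTER_CUBIC)); return im
E
python3 - <<'E'
import cv2
a=cv2.imread('pics/top0.png')[155:265,220:370]; cv2.imwrite('pics/t1.png',cv2.resize(a,None,fx=5,fy=5,interpolation=cv2.INTER_CUBIC))
a=cv2.imread('pics/scene0.png')[150:260,130:290]; cv2.imwrite('pics/s1.png',cv2.resize(a,None,fx=5,fy=5,interpolation=cv2.INTER_CUBIC))
a=cv2.imread('pics/top0.png')[210:260,110:190];a=cv2.resize(a,None,fx=5,fy=5,interpolation=cv2.INTER_CUBIC)
b=cv2.imread('pics/scene0.png')[130:190,300:380];b=cv2.resize(b,None,fx=5,fy=5,interpolation=cv2.INTER_CUBIC)
cv2.imwrite('pics/scr.png',cv2.vconcat([a,b]))
E
```

```text
(no output)
```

View pics/t1.png

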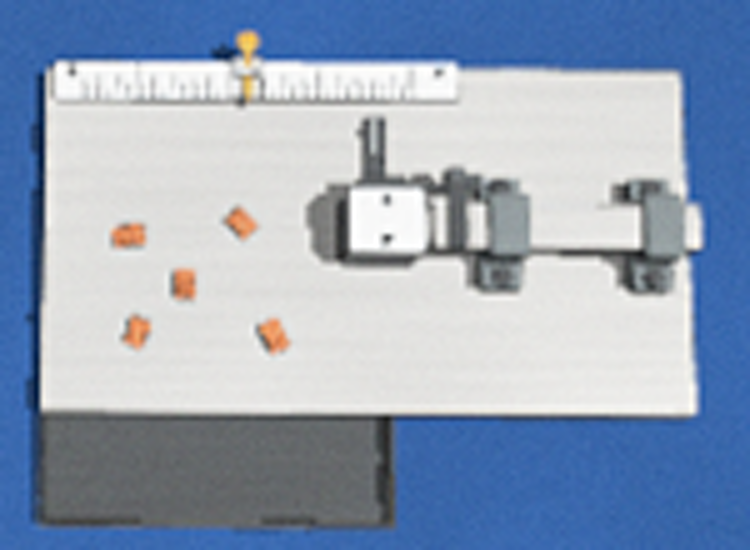

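View pics/s1.png

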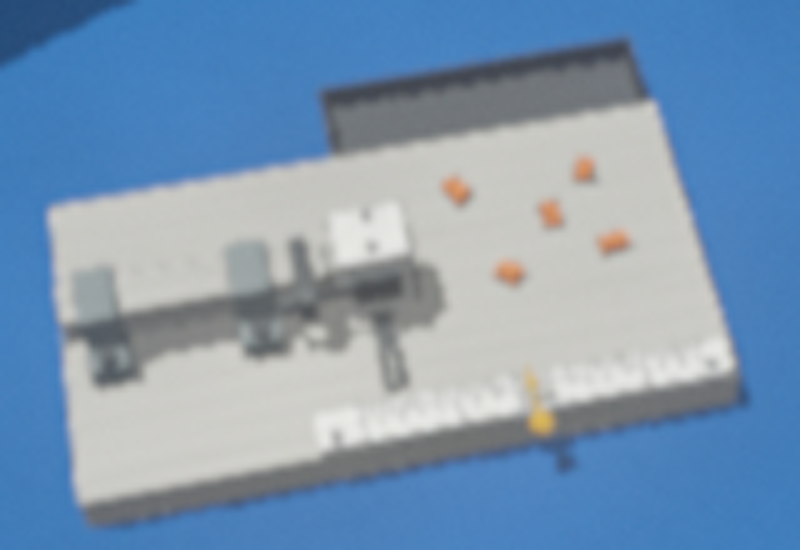

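View pics/scr.png

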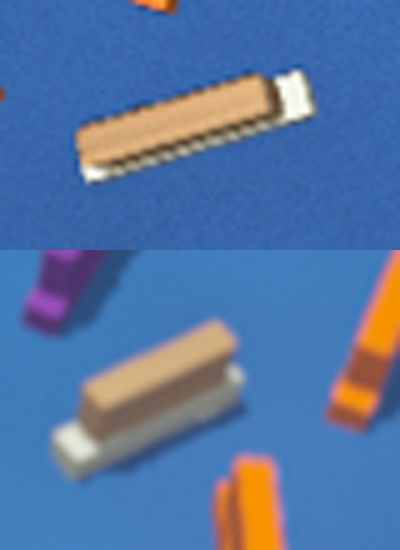

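Run:
```python
from h import *
T=lambda x,y:(x/5+220-.4,y/5+155-.4)
S=lambda x,y:(x/5+130-.4,y/5+150-.4)
for n,p,q in [('TR',(681,70),(78,503)),('BR',(697,413),(50,210)),('BL',(41,411),(656,101)),('TLscale',(54,62),(735,362)),('TRscale',(459,65),(316,452)),('headcorner BL',(349,262),(404,205)),('head BR',(428,262),(335,213)),('head TL',(348,185),(408,262)),('head TR',(424,183),(330,265)),('ptr',(248,101),(530,368)),('idx',(374,119),(395,388))]:
    X,e=tri(T(*p),S(*q)); print(n,X.round(4),'err',round(e,4),'z30',onz('top',*T(*p),.03)[:2].round(4))
# gauge frame from plate corners at z=.03 (top)
def fit(src,dst):
    src=np.array(src,float);dst=np.array(dst)
    a=src-src.mean(0);b=dst-dst.mean(0)
    th=np.arctan2((a[:,0]*b[:,1]-a[:,1]*b[:,0]).sum(),(a*b).sum())
    R=np.array([[np.cos(th),-np.sin(th)],[np.sin(th),np.cos(th)]]); t=dst.mean(0)-R@src.mean(0)
    return th,R,t,(dst-(src@R.T+t))
src=[(.095,-.18),(-.095,-.18),(-.095,.17),(.095,.165),(.095,-.055)]
for nm,pix in (('top',[T(681,70),T(697,413),T(41,411),T(54,62),T(459,65)]),('scene',[S(78,503),S(50,210),S(656,101),S(735,362),S(316,452)])):
    dst=[onz(nm,*p,z)[:2] for p,z in zip(pix,[.03,.03,.03,.038,.038])]
    th,R,t,r=fit(src,dst); print(nm,'th',th,'t',t,(r*1000).round(1).tolist())
    import json; json.dump([th,*t],open(f'{nm}g.json','w'))
    for l,p,z in [('ptr',{'top':T(248,101),'scene':S(530,368)}[nm],.041),('idx',{'top':T(374,119),'scene':S(395,388)}[nm],.036)]:
        print(l,(R.T@(onz(nm,*p,z)[:2]-t)).round(4))
    # chips
    im=cv2.imread(f'pics/{nm}0.png'); hsv=cv2.cvtColor(im,cv2.COLOR_BGR2HSV)
    m=cv2.inRange(hsv,(3,90,120),(16,255,255))
    k,lab,st,c=cv2.connectedComponentsWithStats(m)
    for i in range(1,k):
        g=R.T@(onz(nm,*c[i],.035)[:2]-t)
        if 4<st[i,4]<200 and abs(g[0])<.1 and abs(g[1])<.2: print('chip',st[i,4],g.round(4))
```

```text
TR [ 0.644  -0.224   0.0292] err 0.0015 z30 [ 0.6437 -0.2245]
BR [ 0.4561 -0.2131  0.0286] err 0.0013 z30 [ 0.4559 -0.2134]
BL [0.4748 0.1364 0.0296] err 0.0036 z30 [0.4743 0.1346]
TLscale [0.6626 0.1215 0.0414] err 0.0028 z30 [0.6653 0.1207]
TRscale [ 0.6514 -0.1011  0.0347] err 0.0009 z30 [ 0.6526 -0.1024]
headcorner BL [ 0.5398 -0.0274  0.0753] err 0.0043 z30 [ 0.546  -0.0343]
head BR [ 0.5374 -0.0659  0.0797] err 0.0074 z30 [ 0.5438 -0.0769]
head TL [ 0.579  -0.0318  0.0784] err 0.0007 z30 [ 0.5883 -0.0366]
head TR [ 0.5761 -0.0709  0.0874] err 0.0029 z30 [ 0.5873 -0.078 ]
ptr [0.6358 0.0168 0.0399] err 0.0025 z30 [0.6379 0.0151]
idx [ 0.6239 -0.0529  0.0322] err 0.0005 z30 [ 0.6244 -0.0534]
top th -0.05544821073784086 t [ 0.55942208 -0.03977889] [[-0.6, 0.2], [1.3, 0.9], [0.3, -0.6], [-0.3, 0.6], [-0.7, -1.1]]
ptr [0.0726 0.0596]
idx [ 0.0642 -0.0093]
chip 20 [0.0063 0.0632]
chip 24 [-0.0003  0.1234]
chip 20 [-0.0259  0.0936]
chip 20 [-0.053   0.1182]
chip 23 [-0.0542  0.0458]
scene th -0.05167450391079358 t [ 0.56024032 -0.03795403] [[-1.1, -0.6], [1.4, 0.5], [1.3, 1.3], [-2.6, 1.8], [1.1, -3.0]]
ptr [0.0735 0.0597]
idx [ 0.0667 -0.0115]
chip 8 [-0.051   0.1184]
chip 11 [-0.0536  0.0448]
chip 10 [-0.0247  0.0936]
chip 11 [0.001  0.1226]
chip 11 [0.0075 0.0629]
```

Run:
```python
from h import *
T=lambda x,y:(x/5+110-.4,y/5+210-.4)
S=lambda x,y:(x/5+300-.4,(y-250)/5+130-.4)
for n,p,q in [('grip left/near? top corner',(79,131),(215,320)),('grip right far',(268,76),(84,384)),('right near',(277,100),(105,402))]:
    X,e=tri(T(*p),S(*q)); print(n,X.round(4),round(e,4))
for nm in('top','scene'):
    im=cv2.imread(f'pics/{nm}0.png'); hsv=cv2.cvtColor(im,cv2.COLOR_BGR2HSV)
    m=cv2.inRange(hsv,(8,50,150),(20,150,255))
    k,lab,st,c=cv2.connectedComponentsWithStats(m)
    for i in range(1,k):
        if st[i,4]<60: continue
        pts=np.argwhere(lab==i)[:,::-1].astype(np.float32)
        w=np.array([onz(nm,*p,.061)[:2] for p in pts],np.float32)*1000
        (c0,wh,a)=cv2.minAreaRect(w); print(nm,st[i],np.array(c0).round(1),wh,a, cv2.boxPoints((c0,wh,a)).round(1).tolist())
for l,p in [('leftend',(79,131)),('topright',(262,75)),('rt',(272,104))]: print(l,onz('top',*T(*p),.061)[:2].round(4))
# blade base ends in scene/top
for l,p in [('blade R lower (314,112)',(314,112)),('blade L lower(90,182)',(90,182))]: print(l,onz('top',*T(*p),.0)[:2].round(4))
# bystanders rough
for l,p in [('bolt',(348,202)),('bush',(503,192)),('rod',(634,268)),('glass',(642,376)),('orange1',(228,296)),('orange2',(138,380)),('purple',(226,447))]:
    print(l,onz('top',p[0]*.64,p[1]*.64,.01)[:2].round(3))
```

```text
grip left/near? top corner [0.4851 0.3854 0.0807] 0.0063
grip right far [0.5087 0.2926 0.0791] 0.0027
right near [0.5018 0.3038 0.0491] 0.0146
top [126 225  38  18 302] [490.1 347.5] (20.443126678466797, 98.25428009033203) 14.276376724243164 [[468.1000061035156, 392.6000061035156], [492.29998779296875, 297.3999938964844], [512.0999755859375, 302.3999938964844], [487.8999938964844, 397.70001220703125]]
scene [317 145  30  17 184] [495.6 346.2] (20.351757049560547, 98.96540832519531) 14.048099517822266 [[473.79998779296875, 391.70001220703125], [497.79998779296875, 295.70001220703125], [517.5, 300.6000061035156], [493.5, 396.6000061035156]]
leftend [0.4876 0.3954]
topright [0.5118 0.3014]
rt [0.4966 0.2963]
blade R lower (314,112) [0.4972 0.288 ]
blade L lower(90,182) [0.4652 0.4099]
bolt [0.784 0.14 ]
bush [ 0.789 -0.147]
rod [ 0.633 -0.37 ]
glass [ 0.441 -0.358]
orange1 [0.618 0.359]
orange2 [0.477 0.513]
purple [0.357 0.36 ]
```

```bash
cat > plan.py <<'E'
import sys
from h import *
# usage: plan(opening, [(x,y,zTCP,yaw_deg), ...], n rows each)
def plan(wps,op,pos=None,yaw=None):
    s=arm.read_state(); R=s['orientation']
    if pos is None: pos=s['tcp_pos'].copy(); yaw=np.arctan2(R[1,0],R[0,0])
    pos=np.array(pos,float); out=[]
    for (x,y,z,yd,n) in wps:
        tgt=np.array([x,y,z]); ty=np.radians(yd); d=(tgt-pos)/n; dy=((ty-yaw+np.pi)%(2*np.pi)-np.pi)/n
        for i in range(n):
            d=(tgt-pos)/(n-i); dy=((ty-yaw+np.pi)%(2*np.pi)-np.pi)/(n-i)
            X=np.array([np.cos(yaw),np.sin(yaw),0]); Y=np.array([np.sin(yaw),-np.cos(yaw),0])
            r=[round(d@X,3),round(d@Y,3),round(-d[2],3),round(-dy,3)]
            pos=pos+X*r[0]+Y*r[1]; pos[2]-=r[2]; yaw-=r[3]
            out.append(f"{op} {r[0]:g} {r[1]:g} {r[2]:g} {r[3]:g}")
    for i in range(0,len(out),8): print('; '.join(out[i:i+8]))
    print('end',pos.round(4),np.degrees(yaw).round(2))
E
python3 -c "
from plan import *
plan([(.5,-.35,.40,-40,7),(.57,-.05,.36,-10,7),(.52,.22,.32,10,7),(.492,.347,.30,14.2,3)],.08)"
```

```text
0.08 -0.014 -0.044 0.001 -0.063; 0.08 -0.011 -0.045 0.001 -0.063; 0.08 -0.008 -0.046 0 -0.063; 0.08 -0.006 -0.046 0.001 -0.063; 0.08 -0.003 -0.046 0 -0.064; 0.08 0 -0.046 0.001 -0.063; 0.08 0.004 -0.046 0 -0.064; 0.08 -0.02 -0.039 0.006 -0.075
0.08 -0.017 -0.041 0.006 -0.075; 0.08 -0.014 -0.042 0.006 -0.075; 0.08 -0.011 -0.043 0.006 -0.075; 0.08 -0.007 -0.043 0.005 -0.074; 0.08 -0.004 -0.044 0.006 -0.075; 0.08 -0.001 -0.044 0.005 -0.074; 0.08 -0.014 -0.037 0.006 -0.05; 0.08 -0.012 -0.037 0.006 -0.05
0.08 -0.01 -0.038 0.006 -0.05; 0.08 -0.008 -0.038 0.006 -0.05; 0.08 -0.006 -0.039 0.005 -0.05; 0.08 -0.004 -0.039 0.006 -0.05; 0.08 -0.002 -0.039 0.005 -0.05; 0.08 -0.002 -0.043 0.007 -0.024; 0.08 -0.001 -0.044 0.007 -0.024; 0.08 0 -0.043 0.006 -0.025
end [0.4918 0.3469 0.3001] 14.21
```

Emit:
jog_arm(rows="0.08 -0.014 -0.044 0.001 -0.063; 0.08 -0.011 -0.045 0.001 -0.063; 0.08 -0.008 -0.046 0 -0.063; 0.08 -0.006 -0.046 0.001 -0.063; 0.08 -0.003 -0.046 0 -0.064; 0.08 0 -0.046 0.001 -0.063; 0.08 0.004 -0.046 0 -0.064; 0.08 -0.02 -0.039 0.006 -0.075", squeeze=30)

```text
time: 0.9
tcp_pos: [0.5123, -0.3064, 0.3945]
orientation: [[0.814, -0.581, 0.001], [-0.581, -0.814, 0.0], [0.001, -0.001, -1.0]]
wrist_force: [0.1, 0.2, -1.3]
width: 0.08
```

Emit:
jog_arm(rows="0.08 -0.017 -0.041 0.006 -0.075; 0.08 -0.014 -0.042 0.006 -0.075; 0.08 -0.011 -0.043 0.006 -0.075; 0.08 -0.007 -0.043 0.005 -0.074; 0.08 -0.004 -0.044 0.006 -0.075; 0.08 -0.001 -0.044 0.005 -0.074; 0.08 -0.014 -0.037 0.006 -0.05; 0.08 -0.012 -0.037 0.006 -0.05")

```text
time: 1.7
tcp_pos: [0.555, 0.029, 0.3481]
orientation: [[0.997, -0.072, -0.001], [-0.072, -0.997, 0.0], [-0.001, -0.0, -1.0]]
wrist_force: [0.5, -0.3, -0.8]
width: 0.0797
```

Emit:
jog_arm(rows="0.08 -0.01 -0.038 0.006 -0.05; 0.08 -0.008 -0.038 0.006 -0.05; 0.08 -0.006 -0.039 0.005 -0.05; 0.08 -0.004 -0.039 0.006 -0.05; 0.08 -0.002 -0.039 0.005 -0.05; 0.08 -0.002 -0.043 0.007 -0.024; 0.08 -0.001 -0.044 0.007 -0.024; 0.08 0 -0.043 0.006 -0.025")

```text
time: 2.5
tcp_pos: [0.4912, 0.3484, 0.3001]
orientation: [[0.969, 0.246, -0.001], [0.246, -0.969, -0.0], [-0.001, 0.0, -1.0]]
wrist_force: [0.8, 0.2, -0.1]
width: 0.0799
```

```bash
python3 -c "
from plan import *
s=arm.read_state();print(s['time'],s['tcp_pos'],s['wrist_force'])
cap('top','t2',(90,180,220,270),5); cap('scene','s2',(270,90,400,200),5)
plan([(.492,.347,.26,14.2,1),(.492,.347,.231,14.2,2)],.08)"
```

```text
2.5 [0.49120103 0.34836392 0.30005801] [ 0.81212372  0.2300053  -0.08446771]
0.08 0.002 0.006 0.04 0.008; 0.08 -0 -0 0.014 0; 0.08 -0 -0 0.015 0
end [0.4924 0.3468 0.2309] 14.2
```

View pics/s2.png

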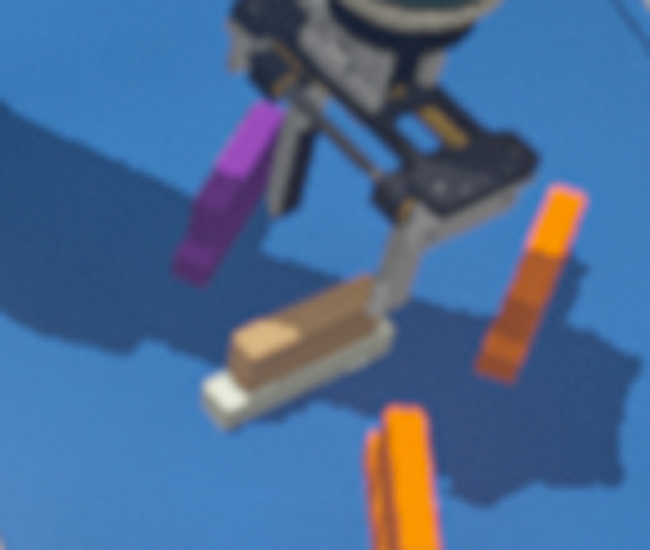

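View pics/t2.png

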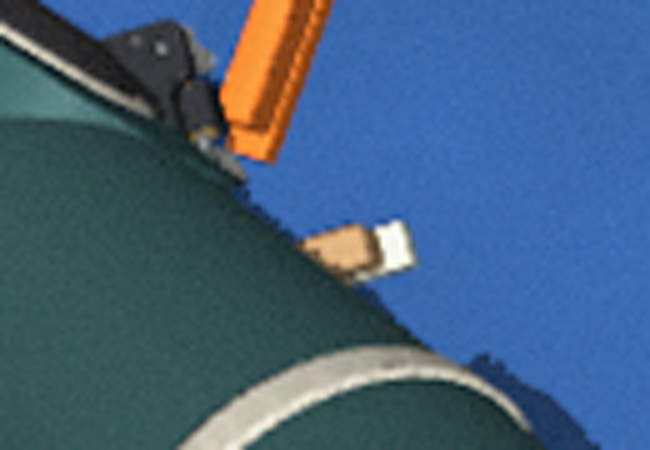

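The gripper stands over the scraper grip, lined up with it: (300,330) in the scene crop, (350,245) in the top crop. Descend and grasp.

Emit:
jog_arm(rows="0.08 0.002 0.005 0.04 0.008; 0.08 0 0 0.02 0; 0.08 0 0 0.01 0; 0 0 0 0 0; 0 0 0 0 0; 0 0 0 0 0; 0 0 0 0 0", squeeze=35)

```text
time: 3.3
tcp_pos: [0.4953, 0.3426, 0.2316]
orientation: [[0.971, 0.238, 0.001], [0.238, -0.971, 0.001], [0.001, -0.0, -1.0]]
wrist_force: [0.5, -0.4, -0.1]
width: 0.0514
```

Emit:
jog_arm(rows="0 0 0 0 0; 0 0 0 0 0; 0 0 0 0 0; 0 0 0 0 0")

```text
time: 3.7
tcp_pos: [0.495, 0.3425, 0.2307]
orientation: [[0.971, 0.238, -0.0], [0.238, -0.971, 0.0], [-0.0, -0.0, -1.0]]
wrist_force: [-0.6, 0.1, 1.8]
width: 0.0215
```

```bash
cat >> plan.py <<'E'
TH=-0.054; t0=np.array([.5597,-.039]); RG=np.array([[np.cos(TH),-np.sin(TH)],[np.sin(TH),np.cos(TH)]])
def G(x,y): return tuple(RG@np.array([x,y])+t0)
E
python3 -c "
from plan import *
print(G(.048,.082))
plan([(.495,.3425,.33,13.8,2),(*G(.048,.15),.33,-3.1,5),(*G(.048,.082),.31,-3.1,3),(*G(.048,.082),.275,-3.1,3)],0)"
```

```text
(np.float64(0.6120558813102001), np.float64(0.04028973257763103))
0 -0 0 -0.05 -0; 0 -0 0 -0.049 -0.001; 0 0.012 0.051 -0 0.059; 0 0.015 0.051 -0 0.059; 0 0.018 0.049 -0 0.059; 0 0.021 0.048 -0 0.059; 0 0.025 0.047 -0 0.059; 0 -0 0.023 0.007 0
0 -0 0.023 0.006 0; 0 -0 0.022 0.007 0; 0 -0 0 0.012 0; 0 -0 0 0.011 0; 0 -0 0 0.012 0
end [0.6123 0.0407 0.2747] -3.09
```

```bash
python3 -c "
from plan import *
plan([(.495,.3425,.33,13.8,3),(*G(.048,.15),.33,-3.1,7),(*G(.048,.082),.31,-3.1,3),(*G(.048,.082),.275,-3.1,3)],0)"
```

```text
0 -0 0 -0.033 -0; 0 -0 0 -0.033 -0; 0 -0 0 -0.033 -0.001; 0 0.009 0.037 -0 0.042; 0 0.01 0.036 -0 0.042; 0 0.012 0.036 -0 0.042; 0 0.013 0.035 -0 0.042; 0 0.015 0.035 -0 0.042
0 0.016 0.034 -0 0.043; 0 0.018 0.033 -0 0.042; 0 -0 0.023 0.007 0; 0 -0 0.022 0.006 0; 0 -0 0.023 0.007 0; 0 -0 -0 0.012 0; 0 -0 -0 0.011 0; 0 -0 -0 0.012 0
end [0.6124 0.04   0.2747] -3.09
```

Emit:
jog_arm(rows="0 0 0 -0.033 0; 0 0 0 -0.033 0; 0 0 0 -0.033 0; 0 0.009 0.037 0 0.042; 0 0.01 0.036 0 0.042; 0 0.012 0.036 0 0.042; 0 0.013 0.035 0 0.042; 0 0.015 0.035 0 0.042")

```text
time: 4.5
tcp_pos: [0.5817, 0.1731, 0.3296]
orientation: [[1.0, 0.028, -0.0], [0.028, -1.0, -0.0], [-0.0, -0.0, -1.0]]
wrist_force: [1.2, 0.5, -0.8]
width: 0.0217
```

Emit:
jog_arm(rows="0 0.016 0.034 0 0.043; 0 0.018 0.033 0 0.042; 0 0 0.023 0.007 0; 0 0 0.022 0.006 0; 0 0 0.023 0.007 0; 0 0 0 0.012 0; 0 0 0 0.01 0; 0 0 0 0 0")

```text
time: 5.3
tcp_pos: [0.6117, 0.0408, 0.2861]
orientation: [[0.999, -0.054, -0.002], [-0.054, -0.999, 0.001], [-0.002, -0.0, -1.0]]
wrist_force: [-0.9, 0.5, -0.5]
width: 0.022
```

```bash
python3 -c "
from plan import *
s=arm.read_state();print(s['time'],s['tcp_pos'],s['wrist_force'],s['width'])
cap('top','t3',(215,140,375,270),5); cap('scene','s3',(130,120,290,250),5)
plan([(*G(.048,.082),.262,-3.1,3)],0)"
```

```text
5.3 [0.61165843 0.04081605 0.28613819] [-0.93434912  0.52695434 -0.46490185] 0.021989501329148148
0 0 0 0.009 0; 0 0 0 0.008 0; 0 0 0.001 0.009 0
end [0.612  0.04   0.2616] -3.07
```

View pics/s3.png

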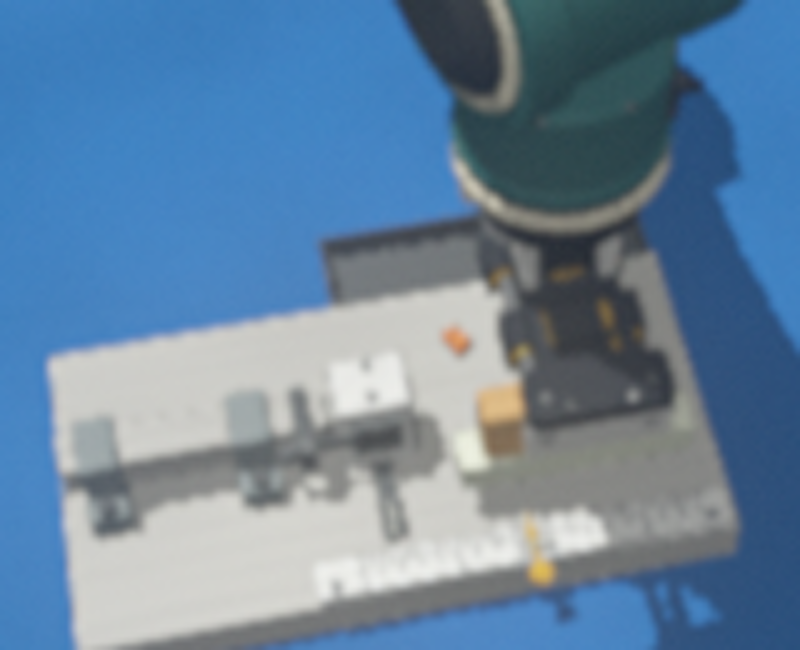

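View pics/t3.png

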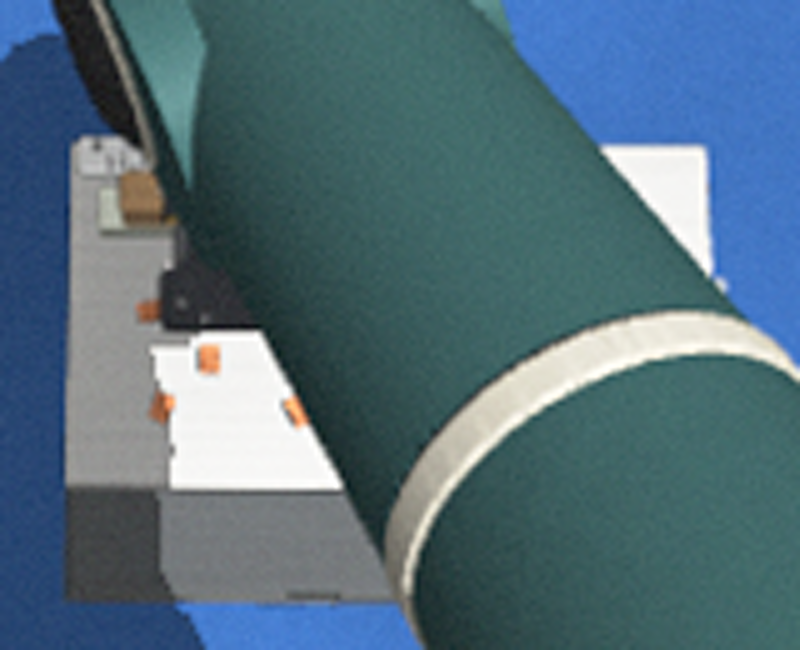

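```bash
python3 -c "
from plan import *
iG=lambda X:(RG.T@(X[:2]-t0)).round(4)
for p in [(455,432),(486,470)]: print('scene',iG(onz('scene',p[0]/5+130-.4,p[1]/5+120-.4,.077)))
for p in [(99,188),(99,231)]: print('top',iG(onz('top',p[0]/5+215-.4,p[1]/5+140-.4,.077)))
"
```

```text
scene [0.0356 0.0297]
scene [0.0621 0.0407]
top [0.0569 0.151 ]
top [0.0339 0.1507]
```

Emit:
jog_arm(rows="0 0 0.001 0.008 0; 0 0 0.001 0.008 0; 0 0 0.001 0.008 0; 0 0 0 0 0; 0 -0.01 0 0 0; 0 -0.01 0 0 0; 0 -0.01 0 0 0; 0 0 0 0 0")

```text
time: 6.2
tcp_pos: [0.5807, 0.0387, 0.264]
orientation: [[0.999, -0.054, -0.0], [-0.054, -0.999, -0.0], [-0.0, 0.0, -1.0]]
wrist_force: [0.8, -0.6, -0.4]
width: 0.0216
```

Emit:
jog_arm(rows="0 0 0 0.002 0; 0 -0.01 0 0 0; 0 -0.01 0 0 0; 0 -0.01 0 0 0; 0 -0.01 0 0 0; 0 -0.01 0 0 0; 0 0 0 0 0")

```text
time: 6.9
tcp_pos: [0.5309, 0.0414, 0.2617]
orientation: [[0.999, -0.055, -0.001], [-0.055, -0.999, -0.0], [-0.001, 0.0, -1.0]]
wrist_force: [1.0, 1.2, -1.7]
width: 0.0217
```

```bash
python3 -c "
from plan import *
s=arm.read_state();print(s['time'],s['tcp_pos'],s['wrist_force'],s['width'])
print((RG.T@(s['tcp_pos'][:2]-t0)).round(4))
cap('top','t4',(215,140,375,270),5); cap('scene','s4',(130,120,290,250),5)
"
```

```text
6.9 [0.53087797 0.04144116 0.26174416] [ 0.98639931  1.20453308 -1.69567748] 0.02165195831506264
[-0.0331  0.0788]
```

View pics/s4.png

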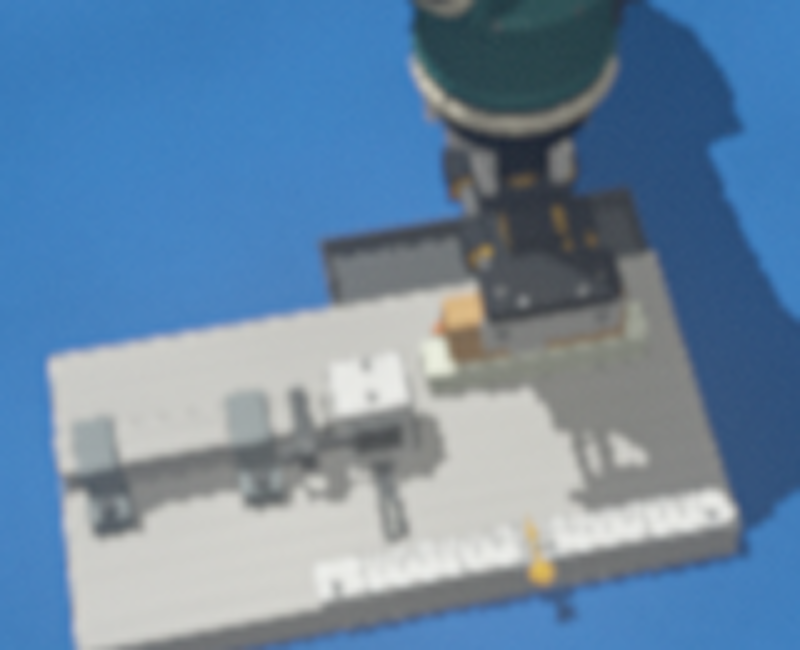

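View pics/t4.png

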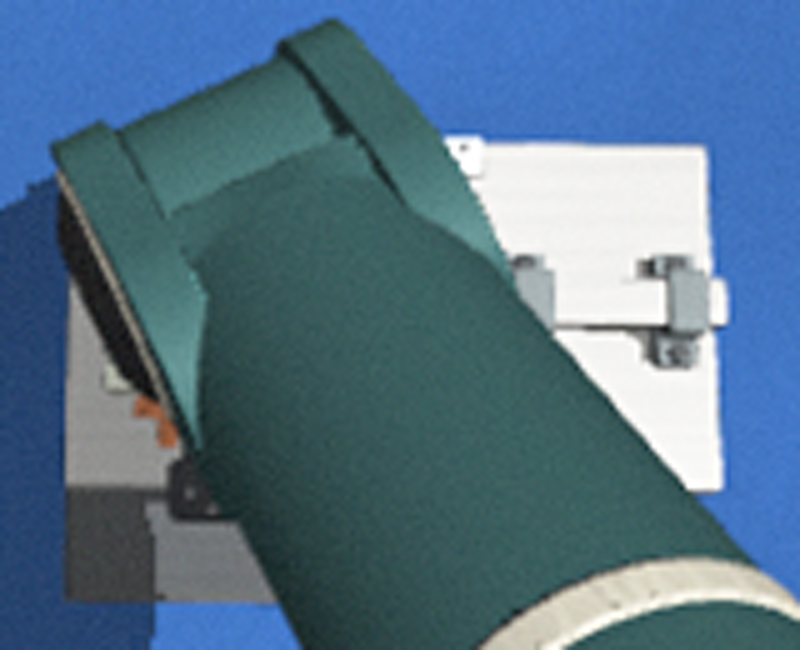

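Chips are being gathered in front of the blade: (150,420) in the top crop, and none are left behind it. Continue over the edge.

Emit:
jog_arm(rows="0 -0.01 0 0 0; 0 -0.01 0 0 0; 0 -0.01 0 0 0; 0 -0.01 0 0 0; 0 -0.01 0 0 0; 0 -0.008 0 0 0; 0 -0.008 0 0 0; 0 0 0 0 0")

```text
time: 7.8
tcp_pos: [0.4653, 0.045, 0.2617]
orientation: [[0.999, -0.055, -0.0], [-0.055, -0.999, -0.0], [-0.0, 0.0, -1.0]]
wrist_force: [-0.8, 0.5, -0.4]
width: 0.0219
```

```bash
python3 -c "
from plan import *
s=arm.read_state();print(s['time'],s['tcp_pos'],s['wrist_force'],s['width'])
print((RG.T@(s['tcp_pos'][:2]-t0)).round(4))
cap('scene','s5',(130,120,290,250),5)
"
```

```text
7.8 [0.46528714 0.04497739 0.26167776] [-0.80514526  0.54392142 -0.35797861] 0.021898086222227667
[-0.0988  0.0788]
```

View pics/s5.png

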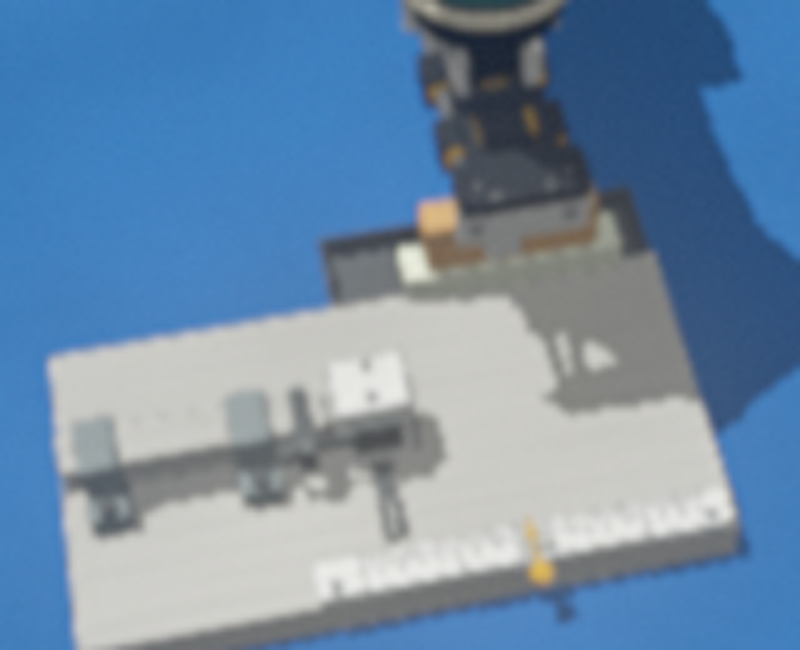

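The plate is bare in the scene view and the blade stands past the trough edge at (510,255). Next, lift and carry the scraper back to its place.

```bash
python3 -c "
from plan import *
plan([(.465,.045,.34,-3.1,3),(.495,.3425,.30,13.8,8),(.495,.3425,.2325,13.8,4)],0)"
```

```text
0 -0 -0 -0.026 -0; 0 -0 -0 -0.026 -0; 0 -0.001 -0 -0.026 -0.001; 0 0.002 -0.037 0.005 -0.037; 0 0.003 -0.037 0.005 -0.037; 0 0.004 -0.037 0.005 -0.037; 0 0.006 -0.037 0.005 -0.037; 0 0.007 -0.037 0.005 -0.037
0 0.009 -0.036 0.005 -0.037; 0 0.01 -0.036 0.005 -0.036; 0 0.011 -0.036 0.005 -0.037; 0 0 -0 0.017 0; 0 0 -0 0.017 0; 0 0 -0 0.017 0; 0 0 -0 0.016 0
end [0.4947 0.3421 0.2327] 13.82
```

Emit:
jog_arm(rows="0 0 0 -0.026 0; 0 0 0 -0.026 0; 0 -0.001 0 -0.026 -0.001; 0 0.002 -0.037 0.005 -0.037; 0 0.003 -0.037 0.005 -0.037; 0 0.004 -0.037 0.005 -0.037; 0 0.006 -0.037 0.005 -0.037; 0 0.007 -0.037 0.005 -0.037")

```text
time: 8.65
tcp_pos: [0.4838, 0.2321, 0.3145]
orientation: [[0.991, 0.132, 0.0], [0.132, -0.991, 0.0], [0.0, -0.0, -1.0]]
wrist_force: [0.6, 0.2, -1.1]
width: 0.0216
```

Emit:
jog_arm(rows="0 0.009 -0.036 0.005 -0.037; 0 0.01 -0.036 0.005 -0.036; 0 0.011 -0.036 0.005 -0.037; 0 0 0 0.017 0; 0 0 0 0.017 0; 0 0 0 0.017 0; 0 0 0 0 0")

```text
time: 9.35
tcp_pos: [0.4948, 0.3406, 0.246]
orientation: [[0.971, 0.237, -0.003], [0.237, -0.971, -0.003], [-0.004, 0.002, -1.0]]
wrist_force: [-0.4, -0.2, -1.2]
width: 0.0217
```

```bash
python3 -c "
from plan import *
s=arm.read_state();print(s['time'],s['tcp_pos'],s['wrist_force'],s['width'])
cap('top','t6',(215,140,375,270),5);cap('scene','s6',(130,130,290,250),5)
"
```

```text
9.35 [0.49479566 0.34055253 0.24600631] [-0.36596239 -0.16927086 -1.17767733] 0.021662180866968906
```

View pics/t6.png

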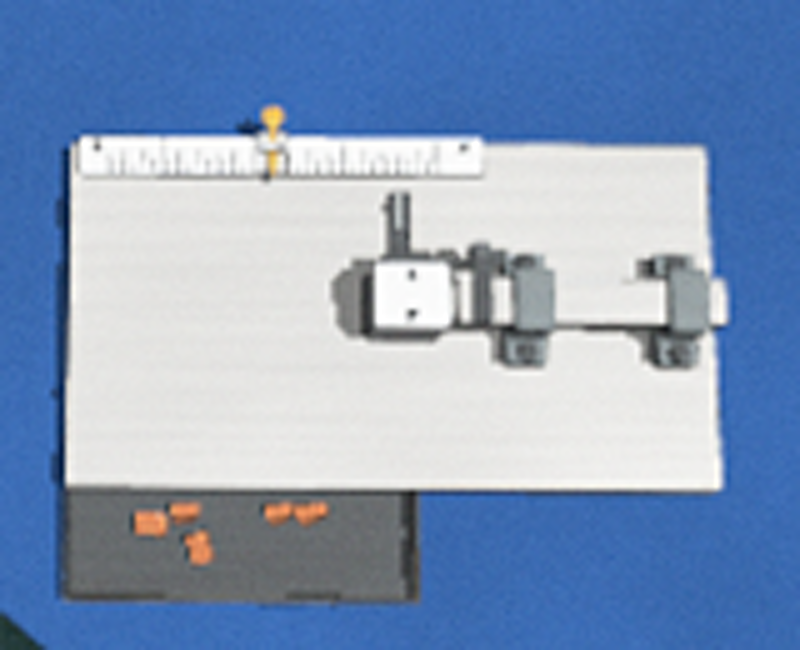

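View pics/s6.png

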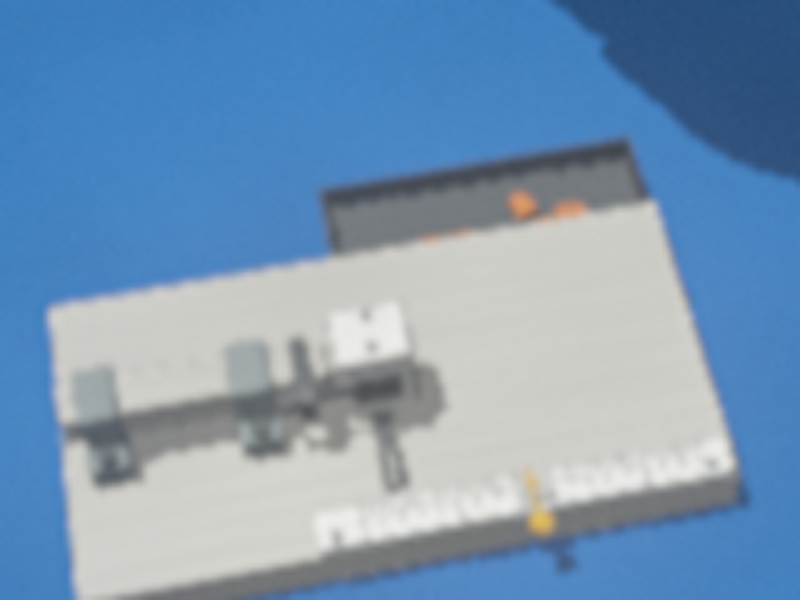

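All five chips lie in the trough (top crop (150,523), (185,512), (200,548), (280,512), (312,512)) and the plate is bare. Set the scraper down.

Emit:
jog_arm(rows="0 0 0 0.008 0; 0 0 0 0.006 0; 0 0 0 0 0; 0 0 0 0 0")

```text
time: 9.85
tcp_pos: [0.495, 0.3421, 0.2347]
orientation: [[0.971, 0.239, -0.0], [0.239, -0.971, 0.0], [-0.0, -0.0, -1.0]]
wrist_force: [-0.2, 0.6, -1.5]
width: 0.0216
```

Emit:
jog_arm(rows="0 0 0 0.003 0; 0 0 0 0 0; 0 0 0 0 0")

```text
time: 10.15
tcp_pos: [0.495, 0.3421, 0.2317]
orientation: [[0.971, 0.239, -0.0], [0.239, -0.971, 0.0], [-0.0, -0.0, -1.0]]
wrist_force: [-0.5, 0.1, -0.5]
width: 0.0214
```

Emit:
jog_arm(rows="0.03 0 0 0.001 0; 0.06 0 0 0 0; 0.08 0 0 0 0; 0.08 0 0 0 0; 0.08 0 0 0 0; 0.08 0 0 0 0; 0.08 0 0 0 0")

```text
time: 10.85
tcp_pos: [0.495, 0.3421, 0.2307]
orientation: [[0.971, 0.239, -0.0], [0.239, -0.971, 0.0], [-0.0, -0.0, -1.0]]
wrist_force: [-0.5, -0.0, 0.6]
width: 0.0744
```

Emit:
jog_arm(rows="0.08 0 0 -0.02 0; 0.08 0 0 -0.04 0; 0.08 0 0 -0.05 0; 0.08 0 0 -0.04 0")

```text
time: 11.25
tcp_pos: [0.4948, 0.3423, 0.3832]
orientation: [[0.971, 0.239, 0.001], [0.239, -0.971, 0.001], [0.001, -0.001, -1.0]]
wrist_force: [-0.1, 0.6, 0.2]
width: 0.0805
```

```bash
python3 -c "
from plan import *
s=arm.read_state();print(s['time'],s['tcp_pos'],s['wrist_force'],s['width'])
cap('scene','s7',(280,90,400,200),5)
plan([(*G(-.001,.1),.38,-3.1,6),(*G(-.001,-.010),.36,-3.1,4)],.08)
"
```

```text
11.25 [0.49475355 0.34226501 0.38318551] [-0.09690322  0.57472001  0.17762515] 0.08050033855411436
0.08 -0 0.048 0.002 0.049; 0.08 0.002 0.048 0.001 0.049; 0.08 0.005 0.048 0.002 0.049; 0.08 0.007 0.048 0.001 0.05; 0.08 0.009 0.048 0.002 0.049; 0.08 0.012 0.048 0.001 0.05; 0.08 -0 0.027 0.005 -0; 0.08 -0 0.028 0.005 -0
0.08 -0 0.027 0.005 -0; 0.08 -0 0.028 0.005 -0
end [ 0.5581 -0.0494  0.3603] -3.13
```

View pics/s7.png

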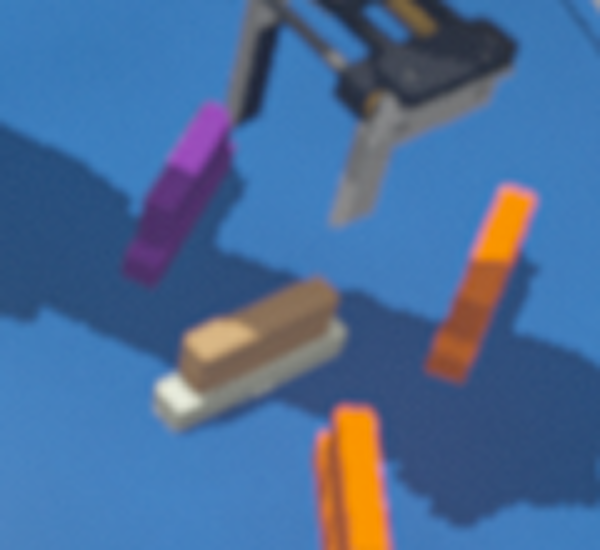

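The scraper stands upright on the cart, let go, at (250,350). Next, go to the head.

Emit:
jog_arm(rows="0.08 0 0.048 0.002 0.049; 0.08 0.002 0.048 0.001 0.049; 0.08 0.005 0.048 0.002 0.049; 0.08 0.007 0.048 0.001 0.05; 0.08 0.009 0.048 0.002 0.049; 0.08 0.012 0.048 0.001 0.05; 0.08 0 0.027 0.005 0; 0.08 0 0.028 0.005 0", squeeze=20)

```text
time: 12.1
tcp_pos: [0.5606, 0.0026, 0.3615]
orientation: [[0.998, -0.056, 0.0], [-0.056, -0.998, -0.0], [0.0, 0.0, -1.0]]
wrist_force: [0.1, 0.4, -1.5]
width: 0.0797
```

Emit:
jog_arm(rows="0.08 0 0.027 0.005 0; 0.08 0 0.028 0.005 0; 0.08 0 0 0.03 0; 0.08 0 0 0 0")

```text
time: 12.5
tcp_pos: [0.5566, -0.0513, 0.319]
orientation: [[0.998, -0.056, -0.004], [-0.056, -0.998, 0.001], [-0.004, -0.0, -1.0]]
wrist_force: [-1.0, 0.5, -0.1]
width: 0.08
```

```bash
python3 -c "
from plan import *
s=arm.read_state();print(s['time'],s['tcp_pos'],s['wrist_force'],s['width'])
print((RG.T@(s['tcp_pos'][:2]-t0)).round(4))
cap('scene','s8',(130,130,290,250),5);cap('top','t8',(215,140,375,270),5)
plan([(*G(.0005,-.010),.246,-3.1,5)],.08)
"
```

```text
12.5 [ 0.55662894 -0.05134744  0.31896998] [-1.01524127  0.45463294 -0.14686219] 0.07997252407909528
[-0.0024 -0.0125]
0.08 0 -0 0.015 -0; 0.08 0 -0 0.015 -0; 0.08 0.001 -0 0.015 -0; 0.08 0 -0.001 0.015 -0; 0.08 0.001 -0 0.016 -0
end [ 0.5597 -0.0491  0.2459] -3.1
```

View pics/s8.png

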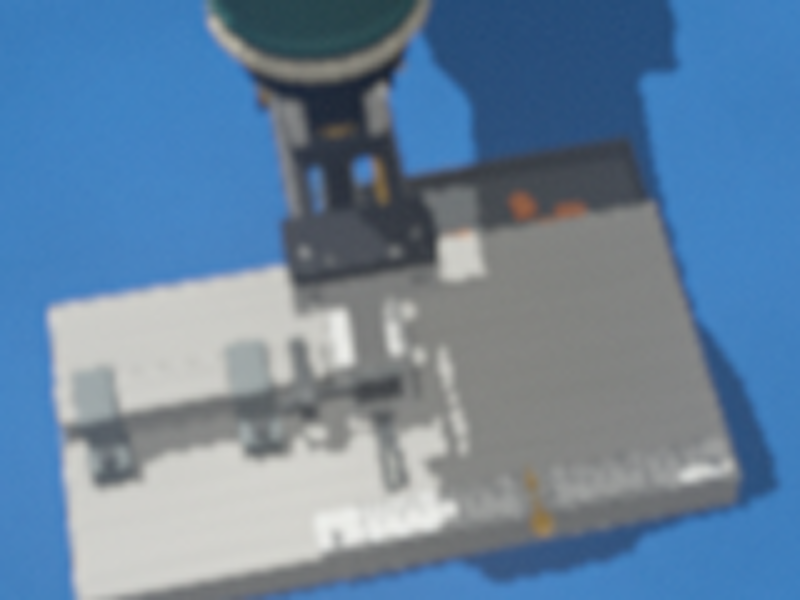

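View pics/t8.png

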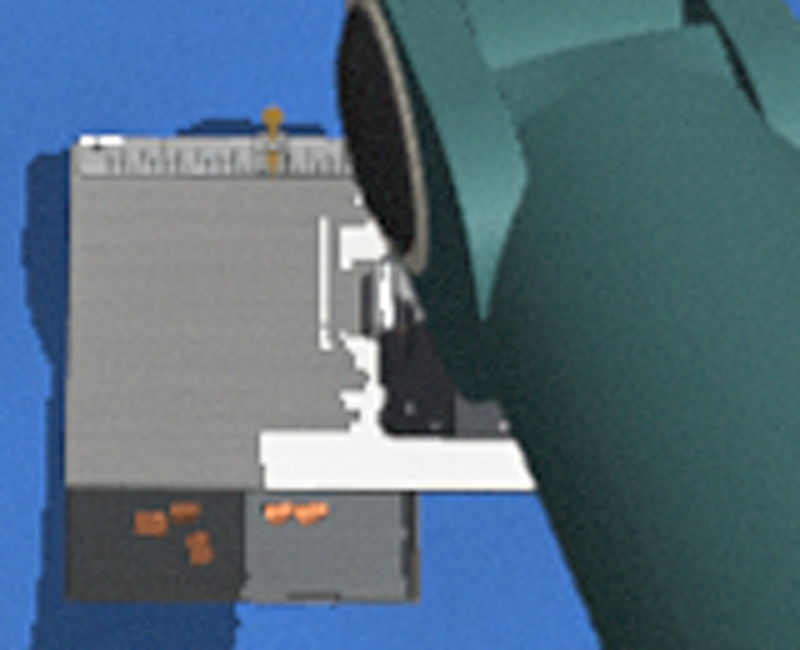

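The gripper is centred on the head, with its finger over the head centre at (368,330) in the scene crop. Descend.

Emit:
jog_arm(rows="0.08 0.001 0 0.015 0; 0.08 0 -0.001 0.015 0; 0.08 0.001 0 0.015 0; 0.08 0 -0.001 0.015 0; 0.08 0.001 0 0.013 0; 0.08 0 0 0 0")

```text
time: 13.2
tcp_pos: [0.5603, -0.0487, 0.2466]
orientation: [[0.998, -0.055, -0.003], [-0.055, -0.999, 0.001], [-0.003, -0.0, -1.0]]
wrist_force: [0.5, 0.2, 0.3]
width: 0.0798
```

```bash
python3 -c "
from plan import *
s=arm.read_state();print(s['time'],s['tcp_pos'],s['wrist_force'],s['width'])
print((RG.T@(s['tcp_pos'][:2]-t0)).round(4))
cap('scene','s9',(150,150,250,240),6)
"
```

```text
13.2 [ 0.56032317 -0.04865507  0.24656074] [0.53213493 0.20941599 0.31757389] 0.0798282331119078
[ 0.0011 -0.0096]
```

View pics/s9.png

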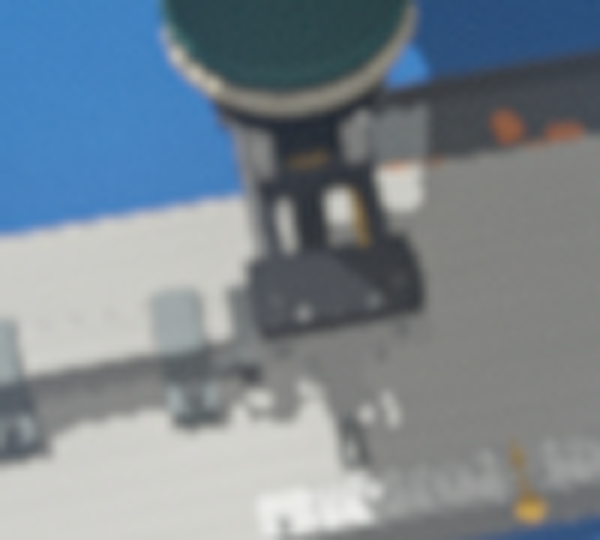

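The fingers straddle the head over the tongue. Squeeze with the arm parked.

Emit:
jog_arm(rows="0 0 0 0 0; 0 0 0 0 0; 0 0 0 0 0; 0 0 0 0 0; 0 0 0 0 0; 0 0 0 0 0; 0 0 0 0 0", squeeze=20)

```text
time: 13.95
tcp_pos: [0.5602, -0.0487, 0.2488]
orientation: [[0.998, -0.055, -0.002], [-0.055, -0.998, -0.0], [-0.002, 0.0, -1.0]]
wrist_force: [-9.1, 0.3, 12.3]
width: 0.0351
```

Emit:
jog_arm(rows="0 -0.001 0 -0.002 0; 0 0 0 0 0; 0 0 0 0 0; 0 0 0 0 0")

```text
time: 14.35
tcp_pos: [0.5597, -0.0488, 0.25]
orientation: [[0.998, -0.055, -0.0], [-0.055, -0.998, 0.0], [-0.0, -0.0, -1.0]]
wrist_force: [6.1, -0.6, -15.2]
width: 0.0345
```

Emit:
jog_arm(rows="0 0 0 0.001 0; 0 0 0 0 0; 0 0 -0.003 0 0; 0 0 -0.004 0 0; 0 0 -0.004 0 0; 0 0 -0.004 0 0; 0 0 0 0 0")

```text
time: 15.05
tcp_pos: [0.5606, -0.0329, 0.2498]
orientation: [[0.999, -0.054, 0.0], [-0.054, -0.999, 0.0], [0.0, -0.0, -1.0]]
wrist_force: [-0.4, -2.7, 5.7]
width: 0.0346
```

```bash
python3 -c "
from plan import *
cap('scene','s10',(150,150,250,240),6)
"
```

```text
(no output)
```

View pics/s10.png

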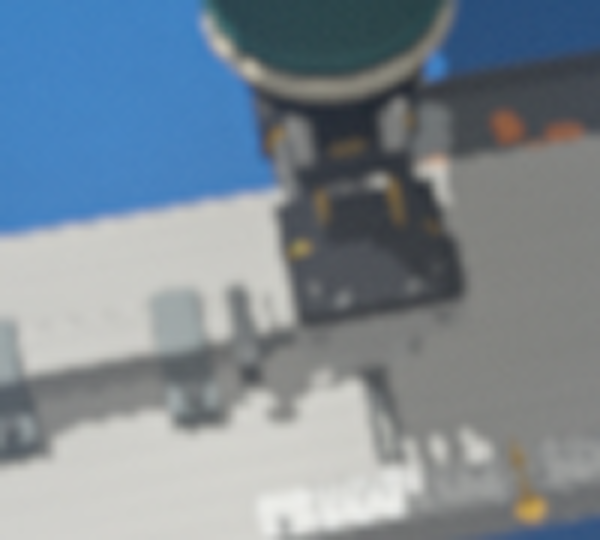

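The tongue moved with the hand; its tip is now at (393,455) and was at (355,460). Draw on.

Emit:
jog_arm(rows="0 0 -0.008 0 0; 0 0 -0.009 0 0; 0 0 -0.009 0 0; 0 0 -0.009 0 0; 0 0 -0.008 0 0; 0 0 -0.006 0 0; 0 0 0 0 0")

```text
time: 15.8
tcp_pos: [0.5634, 0.0158, 0.2498]
orientation: [[0.999, -0.054, 0.0], [-0.054, -0.999, 0.0], [0.0, -0.0, -1.0]]
wrist_force: [-0.2, -3.7, 6.2]
width: 0.0348
```

```bash
python3 -c "
from plan import *
s=arm.read_state();print(s['time'],s['tcp_pos'],s['wrist_force'],s['width'])
print((RG.T@(s['tcp_pos'][:2]-t0)).round(4))
cap('scene','s11',(205,180,265,230),12);cap('top','t11',(230,140,330,220),7)
"
```

```text
15.8 [0.56335879 0.01580901 0.24976861] [-0.1922538  -3.68893229  6.22712134] 0.03481264640578371
[0.0007 0.0549]
```

View pics/s11.png

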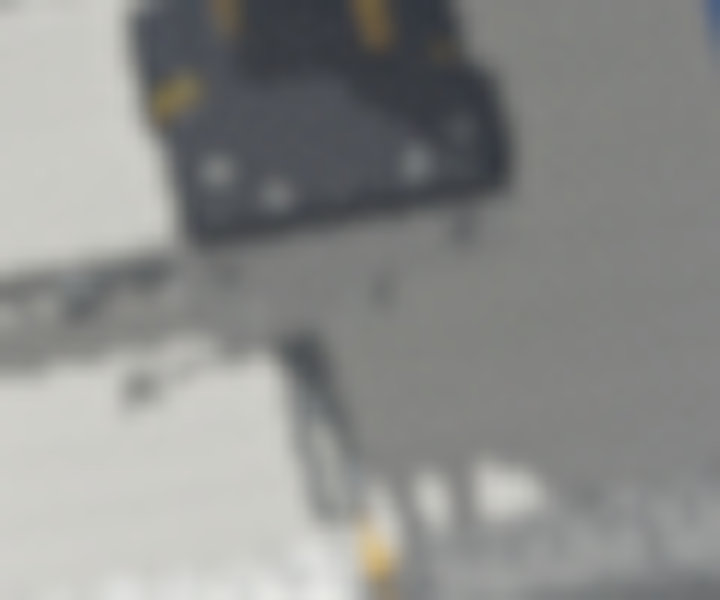

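View pics/t11.png

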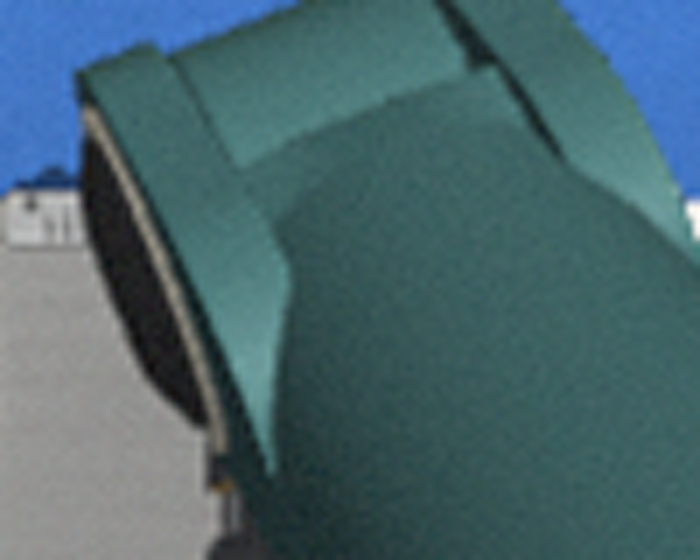

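```bash
python3 -c "
from plan import *
iG=lambda X:(RG.T@(X[:2]-t0)).round(4)
f=lambda p:(p[0]/12+205-.46,p[1]/12+180-.46)
for p in [(318,518),(338,514),(358,508)]: print('idx',iG(onz('scene',*f(p),.036)))
for p in [(368,520),(372,523),(376,530)]: print('ptr',iG(onz('scene',*f(p),.041)))
for y in (.055,.058,.06): X=[*G(.066,y),.036]; u=proj('scene',X); print(y,(u[0]+.46-205)*12,(u[1]+.46-180)*12)
"
```

```text
idx [0.0667 0.05  ]
idx [0.0667 0.0545]
idx [0.0662 0.0592]
ptr [0.0726 0.0601]
ptr [0.0736 0.0608]
ptr [0.0755 0.0613]
0.055 339.35774271731566 510.96908039074594
0.058 352.6379565580455 508.4027867691326
0.06 361.486024238029 506.6929694481869
```

```bash
python3 -c "
from plan import *
for nm,fs in (('top',['top0.png','t6_raw.png','t2_raw.png']),('scene',['scene0.png','s6_raw.png','s7_raw.png','s11_raw.png'])):
  th,tx,ty=__import__('json').load(open(nm+'g.json'));th=(th+TH)/2*1.0
  R=np.array([[np.cos(th),-np.sin(th)],[np.sin(th),np.cos(th)]]);t=np.array([tx,ty])
  for f in fs:
    im=cv2.imread('pics/'+f); h=cv2.cvtColor(im,cv2.COLOR_BGR2HSV)
    m=cv2.inRange(h,(15,110,110),(30,255,255))
    w=[]
    for v,u in np.argwhere(m):
        g=R.T@(onz(nm,u,v,.041)[:2]-t)
        if .06<g[0]<.125 and 0.03<g[1]<.09: w.append([*g,h[v,u,1]])
    w=np.array(w)
    if len(w)<3: print(f,len(w));continue
    n=w[:,0]<.09
    print(f,len(w),'all',w[:,:2].mean(0).round(4),'tip part',w[n][:,:2].mean(0).round(4),'x',w[:,0].min().round(4),w[:,0].max().round(4), 'y at xmin', w[w[:,0].argmin(),1].round(4))
"
```

```text
top0.png 17 all [0.0969 0.06  ] tip part [0.0805 0.06  ] x 0.0749 0.1087 y at xmin 0.06
t6_raw.png 17 all [0.0969 0.06  ] tip part [0.0805 0.06  ] x 0.0749 0.1087 y at xmin 0.06
t2_raw.png 17 all [0.0969 0.06  ] tip part [0.0805 0.06  ] x 0.0749 0.1087 y at xmin 0.06
scene0.png 10 all [0.1064 0.0584] tip part [nan nan] x 0.1031 0.11 y at xmin 0.057
s6_raw.png 10 all [0.1064 0.0584] tip part [nan nan] x 0.1031 0.11 y at xmin 0.057
s7_raw.png 10 all [0.1064 0.0584] tip part [nan nan] x 0.1031 0.11 y at xmin 0.057
s11_raw.png 13 all [0.1057 0.0581] tip part [nan nan] x 0.1002 0.11 y at xmin 0.0577<string>:16: RuntimeWarning: Mean of empty slice.
  ret = um.true_divide(
```

Emit:
jog_arm(rows="0 0 -0.003 0 0; 0 0 -0.002 0 0; 0 0 0 0 0; 0 0 0 0 0; 0 0 0 0 0")

```text
time: 16.4
tcp_pos: [0.5636, 0.0198, 0.2498]
orientation: [[0.998, -0.055, 0.0], [-0.055, -0.998, -0.0], [0.0, 0.0, -1.0]]
wrist_force: [-0.6, -3.0, 6.0]
width: 0.0348
```

```bash
python3 -c "
from plan import *
s=arm.read_state();print(s['time'],s['tcp_pos'],s['wrist_force'],s['width'],abs(s['dq']).max())
print((RG.T@(s['tcp_pos'][:2]-t0)).round(4))
cap('scene','s12',(205,180,265,230),12)
im=cv2.imread('pics/s12_raw.png')[215:228,225:245]; cv2.imwrite('pics/s12z.png',cv2.resize(im,None,fx=30,fy=30,interpolation=cv2.INTER_CUBIC))
"
```

```text
16.4 [0.56361816 0.01975826 0.24978755] [-0.59066183 -2.98012242  6.00558662] 0.03478010329561623 0.001286446671461486
[0.0007 0.0589]
```

View pics/s12.png

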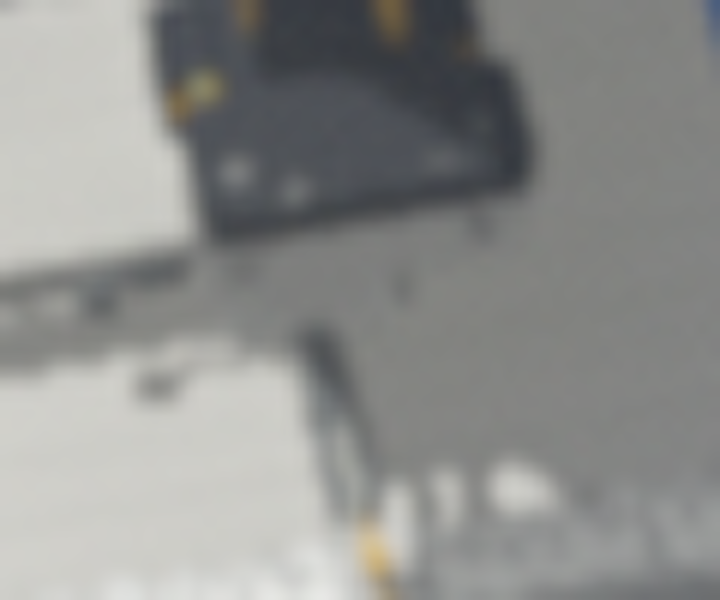

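Emit:
jog_arm(rows="0 0 -0.001 0 0; 0 0 0 0 0; 0 0 0 0 0; 0 0 0 0 0; 0 0 0 0 0")

```text
time: 16.95
tcp_pos: [0.5637, 0.0207, 0.2498]
orientation: [[0.998, -0.055, 0.0], [-0.055, -0.998, -0.0], [0.0, 0.0, -1.0]]
wrist_force: [-0.7, -4.6, 5.6]
width: 0.0347
```

```bash
python3 -c "
from plan import *
s=arm.read_state();print(s['time'],s['tcp_pos'],s['wrist_force'],s['width'],abs(s['dq']).max())
print((RG.T@(s['tcp_pos'][:2]-t0)).round(4))
cap('scene','s13',(205,180,265,230),12);cap('scene','s14'); cap('top','t14')
im=cv2.imread('pics/s13_raw.png')[212:230,222:246]; cv2.imwrite('pics/s13z.png',cv2.resize(im,None,fx=30,fy=30,interpolation=cv2.INTER_CUBIC))
X=[*G(.066,.06),.036];u=proj('scene',X);print('want idx pix in z crop',(u[0]+.5-222)*30,(u[1]+.5-212)*30)
X=[*G(.072,.06),.041];u=proj('scene',X);print('ptr pix',(u[0]+.5-222)*30,(u[1]+.5-212)*30)
"
```

```text
16.95 [0.56366892 0.02070274 0.24978094] [-0.7026645  -4.59429712  5.57655098] 0.034732931013025686 0.002542857743175878
[0.0007 0.0598]
want idx pix in z crop 394.9150605950723 307.932423620467
ptr pix 408.4649845764915 335.44363069957484
```

View pics/s13z.png

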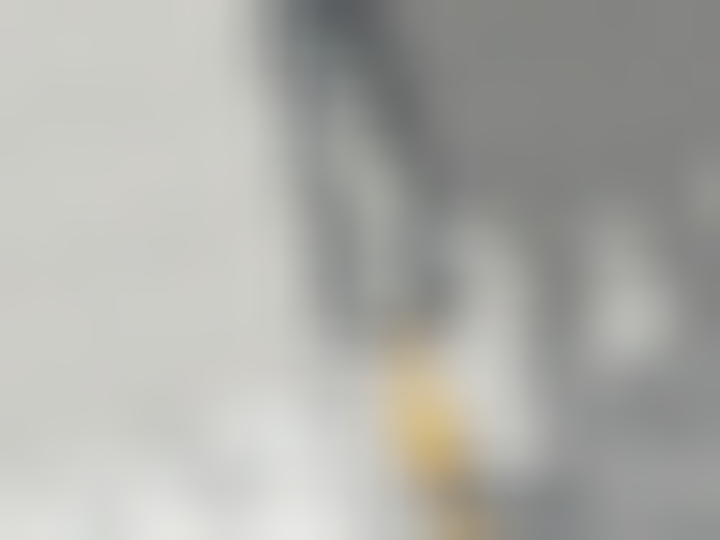

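View pics/s14.png

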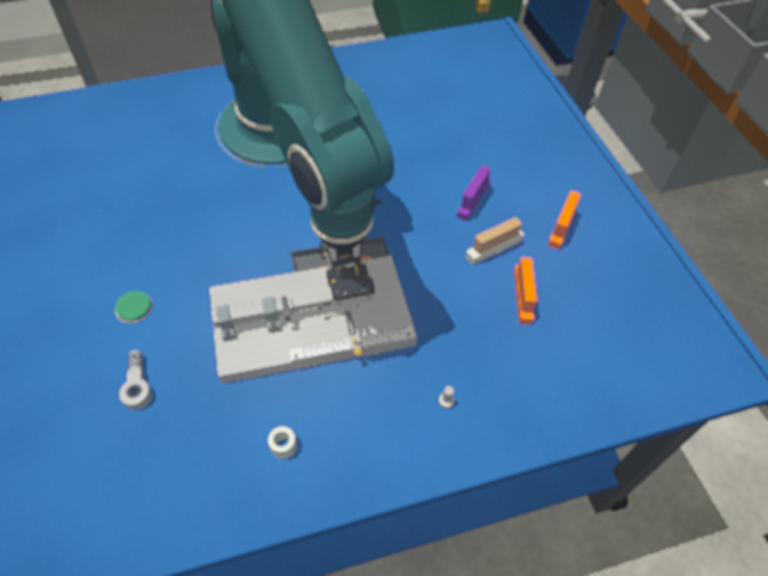

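View pics/t14.png

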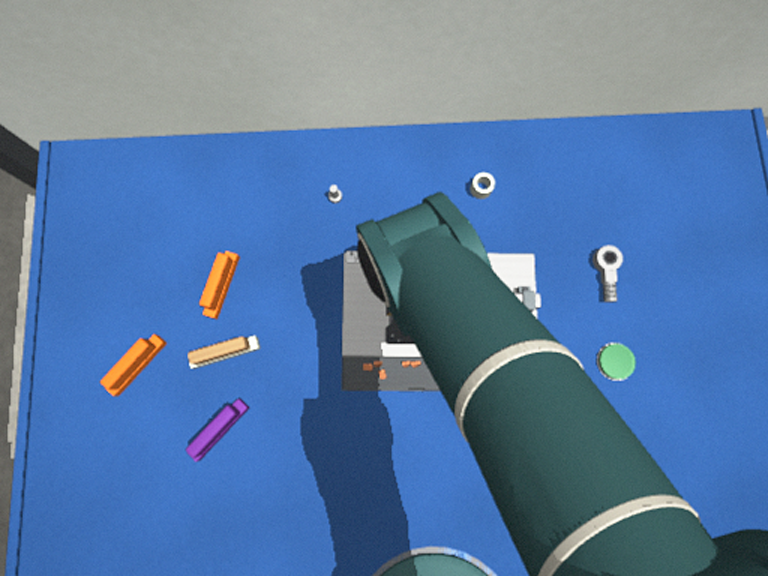

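The index line runs straight into the brass tip: in the zoom its end is at about (388,315) and the tip at (405,333), less than 1 mm of offset along the scale. The scraper, bystanders and chips are where they should be. Handing in.

```bash
python3 -c "
from rig import arm
print(arm.close_job()); s=arm.read_state(); print(s['time'],s['width'],s['wrist_force'])"
```

```text
the job is handed in; nothing more can be done
None
the job is handed in; nothing more can be done
```

I did all the steps and handed the job in at about 17 s of the 58 s allowed. No verdict is reported.

- **Wipe:** One pass of the scraper pushed all five chips off the plate. After it, the top view showed the plate bare and five chips in the trough. In the last view two of them were partly hidden by the arm.
- **Scraper:** It stands upright and let go at its starting place on the cart.
- **Lock button:** The finger opening was 35 mm with the arm parked, which means the button was fully in.
- **Arm:** I drew it out about 69.5 mm and held it there with a 20 N grip. The last close-up put the index line about 0.5 mm short of the brass pointer's tip; the tolerance is 4 mm.
- **Bystanders:** The rod end, bolt, sight window and bushing looked unmoved in the last pictures.

Two checks were less clean:
- **Views disagreed:** The two camera views differed by about 2 mm on how far to draw (68.9 mm from the top, 71.2 mm from the scene). I set the arm by the scene close-up, because the arm hid the index from the top camera.
- **Force while gripping the head:** The squeeze put a vertical force of up to 15 N on the wrist. I eased it to about 6 N.

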